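# Pack the rabbit travel caddy

## Robot

A 6-joint arm with a two-finger parallel gripper is mounted at the origin on the work surface. World frame = base frame: x ahead of the robot, y to its left, z up, the work surface at z = 0. Lengths are in mm, angles in rad, forces in N, time in s.
With the tool pointing down it reaches from about 275 to 750 mm from the base axis. Payload 10.2 kg.
Tool frame: the origin (TCP) lies at the very end of the fingers, on their centre line; the grasp point (between the pads) lies 19 mm behind it; z points along the fingers, y is the line along which they close (so a half turn about z gives the same grasp; the last joint's range is limited). The gripper opens to 85 mm and grips with 20 to 120 N. Pads are 22 mm wide; open, the fingers measure 114 mm over their backs; the gripper's body (76 mm by 85 mm) begins 54 mm behind the grasp point. The pads swing forward as they close: fully open they stand 13 mm farther back than shut.
Start: joints at [1.083, 0.313, 1.498, -0, 1.331, -0.223], TCP at [137.414, 506.704, 231.294] pointing down, gripper open.
Joint ranges: [-2.94, 2.94], [-0.97, 2.17], [0.19, 2.56], [-1.23, 4.37], [0.02, 3.11], [-2.88, 2.88]. Speed limits (rad/s): [2.39, 2.39, 3.01, 3.14, 3.14, 3.14].

## Interface

Orientations are given as a unit quaternion [w, x, y, z].
In Python, from rig import telemetry, optics, ctrl gives the robot as it stands.
- The arm moves only by the tool servo_tool, never from a script. Its argument "deltas" is a list of rows, each a list of 3 entries, a list of its own where there are three numbers: the shift along the tool's x, y, z in units of 20 cm (1.0 is 20 cm), then the turn, a rotation vector about the tool's x, y, z in units of 90 degrees (1.0 is 90 degrees), then the opening, from 0 (shut) to 1 (fully open). A call has 1 to 8 rows; each row shifts and turns the commanded pose from where the row before left it, along the tool's axes as they then stand; what a row does not reach is not made up. A row lasts 1/10 s, in which the tool goes at most 50 mm and 8.59 degrees, less where a joint would pass 70% of its speed; a pose out of reach is approached as far as the arm can. A call with a number of a shift or a turn outside -1 to 1 is refused whole. A call with a gripper value outside its range is refused whole. The fingers move at their own pace and stop on an object; "squeeze" is the grip in N (left out, the last holds). Time passes only in rows, so rows that do not move let the fingers close. It gives the time, the measured TCP pose, the force, the opening and the grip force at its end, in the units of the state.
- telemetry.sense(): the state, without advancing time (a new reading comes with each control period).
- optics.capture(name): name is "scene" or "side" or "wrist"; returns the picture (384x512x3 uint8, blue, green, red); there is no depth.
- optics.camera_model(name): a dict with "vfov" (degrees; the focal length in pixels is half the picture's height over the tangent of half this angle, whatever the lens; pixels are square), "cx", "cy" (the principal point, pixels), "dist" ([k1, k2, p1, p2, k3] as OpenCV has them; the pictures are not rectified), "R" (3x3) and "t" (3): a world point X has camera coordinates R X + t; the wrist camera has in their place "mount" (4x4, takes a point from camera to tool coordinates, whose origin is the TCP and whose axes are the flange's). Camera axes: x right, y down, z forward; pixel columns grow to the right and rows downward; lengths in mm; the calibration is good to about 2 mm. A picture is of the moment at which its call begins: read the wrist's pose just before it. camera_model takes no time and is no camera call.
- ctrl.finish_job(): hands the job in; it is judged then, once.
The state is a dict: "time_s": time; "joints": joint angles; "dq": joint speeds; "tau": joint torques, N m; "eef_pos": TCP position; "ee_rot": TCP orientation; "force": force on the tool from outside, world axes, zero at the start; "wrist_torque": the same for the moment, N m; "grip_width": opening from 0.0 (shut) to 1.0 (fully open); "grip_force": force on a finger pad.
Only numpy, scipy, OpenCV 4.12 (cv2) and the standard library are available. Lean on these libraries where they do the work, as an engineer would, in place of code of your own. Each camera call takes 0.05 s, during which the arm holds its last target. There are 200 camera calls.

## Task

Pack the rabbit's travel caddy (the white open tray): the blue treat box, the steel tin and the cardboard carton must all sit in it at once, flat on its floor, the box and tin with their handles up and the carton standing on one of its small ends, since it only fits that way. Before loading the carton, stand it on end on the grey shelf top and let go of it, then take it afresh; the packing order is free. Leave the bowl, ball, brush, jar and can where they are.

Things in the scene. Friction and masses are not known exactly. Their poses are not given: they have to be found in the camera images.
- caddy_in (a point): Centre of the inner floor (5 mm above the shelf top) of the white open tray, the caddy; fixed. Inside 144 x 144 mm, walls 5 mm, rim 55 mm above the shelf top; x, y along its sides, z up. All fit only so: treat box along one wall; beside it, in the other 144 x 82 mm strip, the tin with its 92 mm side along the strip, then the carton on end, 36 mm side along the strip. About 5 mm play around each.
- treatbox_mid (a point): Centre, half-way up (40 mm above its underside), of the blue hinged-lid treat box with grey lid (sealed shut, one rigid piece, 0.2 to 0.4 kg). Body 130 (x) x 62 (y) x 45 mm high; on top a black arch handle whose bar is 70 mm long along x, 14 mm thick in y, and spans 60 to 80 mm above the underside, centred. z up as it stands.
- tin_mid (a point): Centre, half-way up (40 mm above its underside), of the steel tin with green lid (one rigid piece, 0.2 to 0.4 kg). Body 92 (x) x 66 (y) x 45 mm high; on top a black arch handle whose bar is 44 mm long along y, 14 mm thick in x, and spans 60 to 80 mm above the underside, centred. z up as it stands.
- carton_mid (a point): Centre of the closed cardboard carton with a green and a yellow band, rigid, 0.15 to 0.3 kg, 100 (x) x 60 (y) x 36 mm (z). It starts lying on a broad face (centre 18 mm above the shelf top); standing on end its x axis is vertical (either way) and its centre 50 mm above its support.
- bowl: Steel bowl, 130 mm across, 45 mm high, with the chew ball in it; origin under its centre. Bystander.
- ball_center (a point): Centre of the chew ball, 60 mm across, lying in the bowl. Bystander.
- brush: Blue brush about 180 mm long lying along its x axis, under 50 mm high; bystander in front of the caddy.
- jar: Amber jar 56 mm across, 75 mm high; origin under its centre. Bystander.
- can: Red can 66 mm across, 60 mm high; origin under its centre. Bystander.
Mind the look-alikes: they are no part of the job. What is shaped like the part that bears carton_mid but pink or red is not meant. What is shaped like the part that bears tin_mid but yellow is not meant.

How it is judged (in metres and radians):
On the way:
1. The carton stands on one of its small ends on the grey shelf top, let go of ((angle between carton_mid's own x axis and vertical below 0.1 rad or angle between carton_mid's own x axis and vertical above 3.0416 rad) and height (world z) of carton_mid between 0.046 and 0.0525 m and horizontal distance between carton_mid and caddy_in above 0.09 m and contact force between the fingers and carton below 0.05 N and linear speed of carton below 0.03 m/s), for 0.2 s.
At the end, for the whole second after the job is handed in: All three rest on the caddy floor (to 6 mm) inside its walls: treat box and tin centres within 55 mm, carton centre within 58 mm of the caddy centre along each side; box and tin upright, carton on end, to 0.10 rad; all at rest (under 0.02 m/s) (x of treatbox_mid in the frame of caddy_in between -0.055 and 0.055 m and y of treatbox_mid in the frame of caddy_in between -0.055 and 0.055 m and z of treatbox_mid in the frame of caddy_in between 0.034 and 0.046 m and angle between each of treatbox_mid, tin_mid's own z axis and vertical below 0.1 rad and x of tin_mid in the frame of caddy_in between -0.055 and 0.055 m and y of tin_mid in the frame of caddy_in between -0.055 and 0.055 m and z of tin_mid in the frame of caddy_in between 0.034 and 0.046 m and x of carton_mid in the frame of caddy_in between -0.058 and 0.058 m and y of carton_mid in the frame of caddy_in between -0.058 and 0.058 m and z of carton_mid in the frame of caddy_in between 0.044 and 0.056 m and (angle between carton_mid's own x axis and vertical below 0.1 rad or angle between carton_mid's own x axis and vertical above 3.0416 rad) and linear speed of each of treatbox, tin, carton below 0.02 m/s); the robot touches nothing.
It fails at once if The bowl, ball, brush, jar or can is shifted by more than 40 mm (distance of any of bowl, ball_center, brush, jar, can from where it was at the start of the episode above 0.04 m).
It also fails if it takes over 72 s, if anything falls off the work surface, if the arm or the gripper's body presses on something with over 40 N, if the wrist force passes 120 N, or if a joint passes its speed limit or range.

## Working session

There is one attempt and no reset: what is moved stays moved. The work goes in short steps, Python scripts to look and compute and a tool call to move; the robot and the scene stay as the last step left them, time stands still between calls to the robot, and variables do not carry over. Pictures are saved under pics/ and viewed, at most 10 in all, crops included, and the job is handed in when it is done.

Besides the shell and the picture viewer there is one more tool, called after "Emit:" as name(argument=value, ...), one argument or row to a line, values as JSON. servo_tool: Moves the arm, as the interface text tells. Its arguments: {"type":"object","properties":{"deltas":{"type":"array"},"squeeze":{"type":"number"}},"required":["deltas"]}

```bash
ls; mkdir -p pics; python3 - <<'E'
from rig import telemetry, optics
import cv2, json
for n in ("scene","side"):
    cv2.imwrite(f"pics/{n}0.png",optics.capture(n)); print(n,optics.camera_model(n))
print(optics.camera_model("wrist"))
print(telemetry.sense())
a=cv2.imread("pics/scene0.png");b=cv2.imread("pics/side0.png")
E
```

```text
pics
scene {'vfov': 57.41578838864481, 'cx': 249.71125985171352, 'cy': 188.8890388516775, 'dist': array([-0.08198629,  0.        ,  0.        ,  0.        ,  0.        ]), 'R': array([[-0.83827216,  0.54516111, -0.00995712],
       [ 0.42781957,  0.64629991, -0.63187565],
       [-0.33803875, -0.53394362, -0.77500582]]), 't': array([ 432.07075   , -152.08056114, 1441.32776287])}
side {'vfov': 43.93253857989728, 'cx': 256.64834181821954, 'cy': 195.99132760533138, 'dist': array([-0.04767585,  0.        ,  0.        ,  0.        ,  0.        ]), 'R': array([[ 0.91193219, -0.41032855, -0.00318754],
       [-0.21854707, -0.4791047 , -0.85011521],
       [ 0.34729938,  0.77594405, -0.5265871 ]]), 't': array([-492.48419511,  132.55456313, 1361.79033716])}
{'vfov': 59.65945113769732, 'cx': 256.13235622078577, 'cy': 192.0025164206882, 'dist': array([-0.09975992,  0.        ,  0.        ,  0.        ,  0.        ]), 'mount': array([[-1.36983719e-03, -9.60835744e-01, -2.77115132e-01,
         6.99737361e+01],
       [ 9.99998776e-01, -1.10655860e-03, -1.10645149e-03,
        -1.57891684e+00],
 
[... 162 characters left out ...]
e+00]])}
{'time_s': 0.1, 'joints': array([ 1.08260401e+00,  3.13404478e-01,  1.49830198e+00, -4.18087476e-05,
        1.33100116e+00, -2.23438576e-01]), 'dq': array([-0.00124628, -0.00283572, -0.00073488, -0.0029483 ,  0.00120667,
        0.00192198]), 'tau': array([ 2.34065388e-03, -4.12898326e+01, -2.60141748e+01, -2.27274772e-04,
        2.98749714e-03,  2.58580506e-06]), 'eef_pos': array([137.31825248, 506.50617771, 230.8092224 ]), 'ee_rot': array([-1.75170564e-04,  1.31985633e-01,  9.91251472e-01, -5.29637578e-04]), 'force': array([-0.24604819, -0.38234093, -0.12454458]), 'wrist_torque': array([ 0.02589025, -0.0155686 , -0.01090431]), 'grip_force': 0.0, 'grip_width': 1.0035105737117882}
```

View pics/scene0.png

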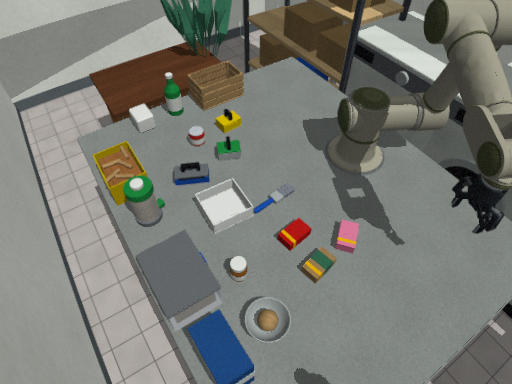

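View pics/side0.png

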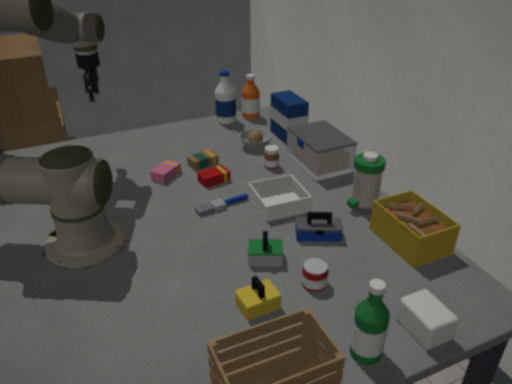

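Scene picture: candidates for carton are the green/yellow one (319,264), the red (294,233) and the pink (347,235). The green/yellow fits by colour. For the tin they are green-lid steel (229,149) and yellow (228,120); green fits. Treat box is at (191,174), caddy at (224,205), brush (273,198), jar (238,267), bowl (267,319), can (196,135). The side view shows the same: carton (203,160), tin (265,251), box (318,228), caddy (280,198).

```bash
cat > h.py <<'E'
import numpy as np, cv2
from scipy.spatial.transform import Rotation as Ro
from rig import telemetry, optics
def cam(name, s=None):
    m=optics.camera_model(name); f=192/np.tan(np.radians(m["vfov"]/2))
    K=np.array([[f,0,m["cx"]],[0,f,m["cy"]],[0,0,1]])
    if name=="wrist":
        q=s["ee_rot"]; Rt=Ro.from_quat([q[1],q[2],q[3],q[0]]).as_matrix()
        M=m["mount"]; Rc=Rt@M[:3,:3]; o=Rt@M[:3,3]+s["eef_pos"]
    else:
        Rc=m["R"].T; o=-Rc@m["t"]
    return K,m["dist"],Rc,o
def rays(c,px):
    K,d,Rc,o=c
    u=cv2.undistortPoints(np.float64(px).reshape(-1,1,2),K,d).reshape(-1,2)
    return (Rc@np.c_[u,np.ones(len(u))].T).T
def plane(c,px,z):
    r=rays(c,px); return c[3]+r*((z-c[3][2])/r[:,2])[:,None]
def proj(c,X):
    K,d,Rc,o=c; R=Rc.T
    return cv2.projectPoints(np.float64(X).reshape(-1,1,3),cv2.Rodrigues(R)[0],-R@o,K,d)[0].reshape(-1,2)
def tri(c1,p1,c2,p2):
    a=rays(c1,[p1])[0];b=rays(c2,[p2])[0]
    t=np.linalg.lstsq(np.c_[a,-b],c2[3]-c1[3],rcond=None)[0]
    A=c1[3]+a*t[0];B=c2[3]+b*t[1]; return (A+B)/2,np.linalg.norm(A-B)
def big(mask,n=1):
    k,l,st,ce=cv2.connectedComponentsWithStats(mask.astype(np.uint8))
    i=1+np.argsort(-st[1:,4])[:n]; return [(ce[j],st[j],l==j) for j in i]
E
python3 - <<'E'
from h import *
S=cv2.imread("pics/scene0.png");D=cv2.imread("pics/side0.png")
cs,cd=cam("scene"),cam("side")
for n,p,q in [("carton",(319,264),(203,160)),("tin",(229,149),(265,251)),("box",(191,174),(318,228)),("caddy",(224,205),(280,198)),("brush",(273,198),(221,204)),("jar",(238,267),(272,156)),("bowl",(267,319),(256,140)),("can",(196,135),(315,275)),("red",(294,233),(214,176)),("pink",(347,235),(166,172)),("yellow",(228,120),(258,297))]:
    X,e=tri(cs,p,cd,q);print(n,X.round(),round(e,1))
u=lambda I,x,y,w,h:cv2.resize(I[y:y+h,x:x+w],(400,300),interpolation=cv2.INTER_CUBIC)
cv2.imwrite("pics/crop.png",np.vstack([np.hstack([u(S,160,105,120,90),u(S,270,210,120,90)]),np.hstack([u(D,225,180,130,98),u(D,140,130,120,90)])]))
E
```

```text
carton [462. 316.  17.] 5.6
tin [ 437. -279.   26.] 4.6
box [ 625. -244.   24.] 0.0
caddy [597. -49.  22.] 6.3
brush [423.  15.   9.] 0.9
jar [686. 194.  41.] 4.1
bowl [701. 371.  27.] 5.8
can [ 510. -424.   30.] 0.7
red [457. 181.  18.] 3.6
pink [313. 285.  16.] 5.7
yellow [ 347. -434.   29.] 1.7
```

View pics/crop.png

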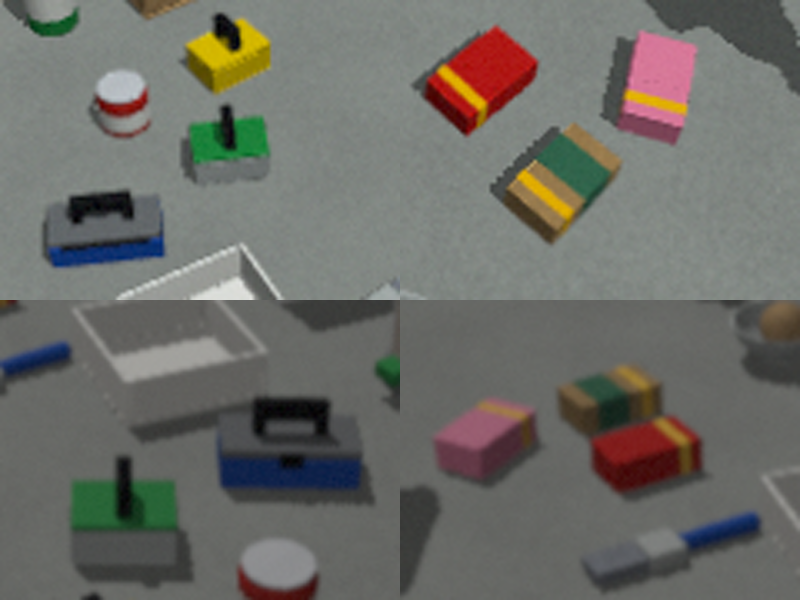

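The crop confirms it: the carton with green and yellow bands (scene 319,264), the steel tin with green lid (229,149) and the blue box with grey lid (191,174). Moving above the carton.

Emit:
servo_tool(
  deltas=[
    [[-0.227,-0.062,0],[0,0,0],1],
    [[-0.227,-0.062,0],[0,0,0],1],
    [[-0.227,-0.062,0],[0,0,0],1],
    [[-0.227,-0.062,0],[0,0,0],1],
    [[-0.227,-0.062,0],[0,0,0],1],
    [[-0.227,-0.062,0],[0,0,0],1],
    [[-0.227,-0.062,0],[0,0,0],1],
    [[-0.227,-0.062,0],[0,0,0],1],
  ],
)

```text
time_s: 0.9
eef_pos: [463.4, 314.6, 231.0]
ee_rot: [-0.0, 0.132, 0.991, -0.0]
force: [0.2, 1.1, 0.8]
grip_width: 1.005
grip_force: 0.0
```

Emit:
servo_tool(
  deltas=[
    [[0,0,0],[0,0,0],1],
    [[0,0,0],[0,0,0],1],
  ],
)

```text
time_s: 1.1
eef_pos: [462.2, 315.4, 230.6]
ee_rot: [-0.001, 0.133, 0.991, -0.0]
force: [0.3, 0.2, -0.1]
grip_width: 1.001
grip_force: 0.0
```

```bash
python3 - <<'E'
from h import *
s=telemetry.sense(); I=optics.capture("wrist"); S=optics.capture("scene");D=optics.capture("side"); cv2.imwrite("pics/w1.png",I);cv2.imwrite("pics/s1.png",S);cv2.imwrite("pics/d1.png",D)
np.save("s1.npy",s,allow_pickle=True)
print(s["eef_pos"].round(1),s["ee_rot"].round(3),s["joints"].round(3),s["time_s"])
E
```

```text
[462.2 315.4 230.6] [-0.001  0.133  0.991 -0.   ] [ 0.389  0.391  1.391  0.     1.362 -0.915] 1.1
```

View pics/w1.png

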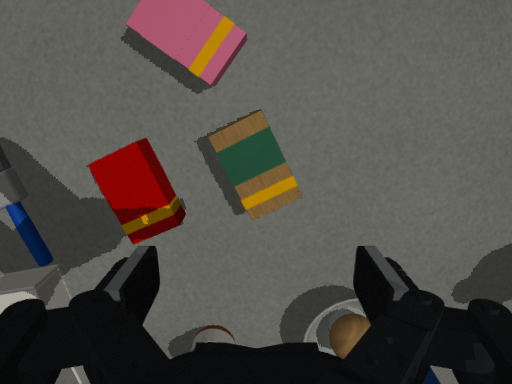

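Wrist view: carton at (255,163) with its yellow-band end lower (outer), pink at (187,40), red at (140,190), bowl (345,340). Now measure the carton pose.

```bash
python3 - <<'E'
from h import *
s=np.load("s1.npy",allow_pickle=True).item()
I=cv2.imread("pics/w1.png");S=cv2.imread("pics/s1.png");D=cv2.imread("pics/d1.png")
def m(I,box):
    h=cv2.cvtColor(I,cv2.COLOR_BGR2HSV); M=(h[...,1]>80)&(h[...,2]>40)&(h[...,0]>8)
    Z=np.zeros_like(M);x0,y0,x1,y1=box;Z[y0:y1,x0:x1]=M[y0:y1,x0:x1]
    Z=cv2.morphologyEx(Z.astype(np.uint8),cv2.MORPH_CLOSE,np.ones((5,5)));return big(Z)[0]
w=cam("wrist",s)
c,st,mk=m(I,(192,95,320,235))
cn=max(cv2.findContours(mk.astype(np.uint8),0,2)[0],key=len)
r=cv2.minAreaRect(cn);print("rect",r)
P=plane(w,cv2.boxPoints(r),36);print(P.round(1))
e=[np.linalg.norm(P[i]-P[(i+1)%4]) for i in range(4)];print("edges",np.round(e))
# green band centroid in 3 views
def g(I,box):
    h=cv2.cvtColor(I,cv2.COLOR_BGR2HSV); M=(h[...,1]>80)&(h[...,2]>20)&(h[...,0]>55)&(h[...,0]<95)
    Z=np.zeros_like(M);x0,y0,x1,y1=box;Z[y0:y1,x0:x1]=M[y0:y1,x0:x1];return big(Z)[0]
a=g(I,(192,95,320,235));b=g(S,(295,245,345,285))
print(a[0],a[1],b[0],b[1]); print("green tri",tri(w,a[0],cam("scene"),b[0]))
i=int(np.argmax(e));v=P[(i+1)%4]-P[i];print("centre",P.mean(0).round(1),"axis deg",np.degrees(np.arctan2(v[1],v[0])))
E
```

```text
rect ((254.9000244140625, 165.30001831054688), (97.04534149169922, 59.479408264160156), 63.43495178222656)
[[417.3 273.9  36. ]
 [406.4 332.3  36. ]
 [504.5 353.1  36. ]
 [518.5 291.   36. ]]
edges [ 59. 100.  64. 103.]
[250.82870159 156.65284738] [ 216  127   69   59 2195] [322.0046729  259.89252336] [311 250  22  22 214]
green tri (array([449.76514303, 313.18356574,  32.52433304]), np.float64(5.30247867131254))
centre [461.7 312.6  36. ] axis deg -170.4383078488097
```

Emit:
servo_tool(
  deltas=[
    [[0.012,-0.021,0.15],[0,0,-0.0725],1],
    [[0,0,0.15],[0,0,-0.0725],1],
    [[0,0,0.15],[0,0,-0.0725],1],
    [[0,0,0.1],[0,0,-0.0725],1],
  ],
)

```text
time_s: 1.65
eef_pos: [456.9, 313.1, 119.6]
ee_rot: [-0.001, -0.098, 0.995, -0.0]
force: [-0.0, -0.2, -0.7]
grip_width: 1.006
grip_force: 0.0
```

Emit:
servo_tool(
  deltas=[
    [[0,0,0],[0,0.0835,0],1],
    [[0,0,0],[0,0.0835,0],1],
    [[0,0,0],[0,0.0835,0],1],
    [[0,0,0],[0,0.0835,0],1],
    [[0,0,0],[0,0.0835,0],1],
    [[0,0,0],[0,0.0835,0],1],
    [[0,0,0],[0,0,0],1],
  ],
)

```text
time_s: 2.35
eef_pos: [458.0, 312.8, 118.3]
ee_rot: [-0.384, -0.088, 0.918, -0.037]
force: [-1.1, -0.4, -0.4]
grip_width: 0.998
grip_force: 0.0
```

Emit:
servo_tool(
  deltas=[
    [[-0.097,0,0.097],[0,0,0],1],
    [[-0.097,0,0.097],[0,0,0],1],
    [[-0.097,0,0.097],[0,0,0],1],
    [[-0.097,0,0.097],[0,0,0],1],
    [[0,0,0],[0,0,0],1],
    [[0,0,0],[0,0,0],0],
    [[0,0,0],[0,0,0],0],
    [[0,0,0],[0,0,0],0],
  ],
  squeeze=60,
)

```text
time_s: 3.15
eef_pos: [459.3, 313.1, 13.9]
ee_rot: [-0.38, -0.088, 0.92, -0.036]
force: [1.4, 2.1, 6.2]
grip_width: 0.692
grip_force: 65.4
```

Emit:
servo_tool(
  deltas=[
    [[0,0,0],[0,0,0],0],
    [[0,0,0],[0,0,0],0],
    [[0,0,0],[0,0,0],0],
  ],
)

```text
time_s: 3.45
eef_pos: [459.3, 313.0, 13.9]
ee_rot: [-0.38, -0.088, 0.92, -0.036]
force: [2.9, 1.5, 6.5]
grip_width: 0.694
grip_force: 65.4
```

Emit:
servo_tool(
  deltas=[
    [[0.1,0,-0.1],[0,0,0],0],
    [[0.1,0,-0.1],[0,0,0],0],
    [[0.1,0,-0.1],[0,0,0],0],
    [[0.1,0,-0.1],[0,-0.0909,0],0],
    [[0,0,0],[0,-0.0909,0],0],
    [[0,0,0],[0,-0.0909,0],0],
    [[0,0,0],[0,-0.0909,0],0],
    [[0,0,0],[0,-0.0909,0],0],
  ],
)

```text
time_s: 4.25
eef_pos: [458.9, 312.6, 126.5]
ee_rot: [-0.032, -0.095, 0.995, -0.003]
force: [0.3, 1.0, -3.1]
grip_width: 0.694
grip_force: 65.2
```

Emit:
servo_tool(
  deltas=[
    [[0,0,0],[0,-0.0909,0],0],
    [[0,0,0],[0,-0.0909,0],0],
    [[0,0,0],[0,-0.0909,0],0],
    [[0,0,0],[0,-0.0909,0],0],
    [[0,0,0],[0,-0.0909,0],0],
    [[0,0,0],[0,-0.0909,0],0],
    [[0,0,0],[0,0,0],0],
    [[0,0,0],[0,0,0],0],
  ],
)

```text
time_s: 5.05
eef_pos: [463.7, 304.3, 125.9]
ee_rot: [0.316, -0.082, 0.945, 0.014]
force: [-0.0, 0.3, -2.1]
grip_width: 0.692
grip_force: 65.4
```

```bash
python3 - <<'E'
from h import *
s=telemetry.sense();print(s)
D=optics.capture("side");S=optics.capture("scene")
cv2.imwrite("pics/c2.png",np.hstack([cv2.resize(D[100:200,150:250],(400,400),interpolation=2),cv2.resize(S[190:290,270:370],(400,400),interpolation=2)]))
E
```

```text
{'time_s': 5.05, 'joints': array([ 0.46070033,  0.30332503,  1.98260765, -0.70090417,  0.30752777,
       -0.66910345]), 'dq': array([-0.00383607,  0.00722162, -0.01634153,  0.00464324,  0.00150797,
       -0.00106443]), 'tau': array([  0.30578261, -36.47655845, -20.66304624,  -0.85479772,
        -1.19293906,   0.34272029]), 'eef_pos': array([463.66554485, 304.3241028 , 125.92594155]), 'ee_rot': array([ 0.31623533, -0.08217726,  0.94501758,  0.01356076]), 'force': array([-0.01894434,  0.30669125, -2.05272015]), 'wrist_torque': array([-0.03371502,  0.45096472,  0.01437065]), 'grip_force': 65.35270571708679, 'grip_width': 0.6920039959822678}
```

View pics/c2.png

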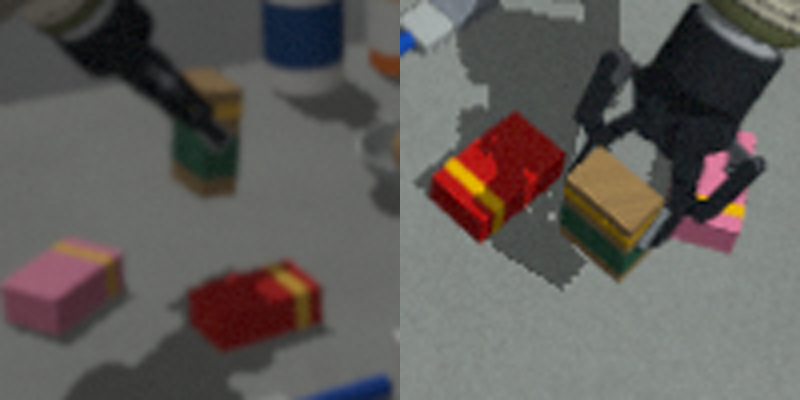

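Left (side view): carton held nearly on end at about (205,130) of the crop, its brown inner end down. It is still 8° short, because the wrist was near its singularity. I'll move outward while finishing the turn.

```bash
cat > go.py <<'E'
import sys
from h import *
def go(p,yaw,tilt=0):
    s=telemetry.sense();q=s["ee_rot"];R=Ro.from_quat([q[1],q[2],q[3],q[0]])
    # tool down with tool x at world angle yaw, then tilt about tool y
    T=Ro.from_euler("z",yaw,degrees=True)*Ro.from_euler("x",180,degrees=True)*Ro.from_euler("y",tilt,degrees=True)
    d=R.inv().apply(np.array(p)-s["eef_pos"]); r=(R.inv()*T).as_rotvec()
    print("pos",s["eef_pos"].round(1),"yaw",round(np.degrees(np.arctan2(*R.as_matrix()[[1,0],0])),1),"t",s["time_s"],"q",s["joints"].round(2))
    print("shift units now-frame",(d/200).round(3),"final-frame",(T.inv().apply(np.array(p)-s["eef_pos"])/200).round(3),"turn units",(r/(np.pi/2)).round(3),"rows>=",np.linalg.norm(d)/50,np.degrees(np.linalg.norm(r))/8.59)
if __name__=="__main__":
    a=[float(v) for v in sys.argv[1:]]; go(a[:3],*a[3:])
E
python3 go.py 565 240 126 190.8 -45
```

```text
pos [464.1 304.3 125.9] yaw -169.5 t 5.15 q [ 0.46  0.3   1.98 -0.7   0.31 -0.67]
shift units now-frame [-0.35  -0.399  0.275] final-frame [-0.308 -0.41   0.308] turn units [-0.023 -0.09  -0.001] rows>= 2.3934773983389728 0.9737182511924956
```

Emit:
servo_tool(
  deltas=[
    [[-0.0875,-0.1,0.069],[0,0,0],0],
    [[-0.0875,-0.1,0.069],[0,0,0],0],
    [[-0.0875,-0.1,0.069],[0,0,0],0],
    [[-0.0875,-0.1,0.069],[0,0,0],0],
    [[0,0,0],[-0.012,-0.045,0],0],
    [[0,0,0],[-0.011,-0.045,0],0],
    [[0,0,0],[0,0,0],0],
  ],
)

```text
time_s: 5.85
eef_pos: [566.3, 236.0, 125.5]
ee_rot: [0.366, -0.083, 0.927, 0.024]
force: [-0.7, -0.3, -2.4]
grip_width: 0.689
grip_force: 65.7
```

```bash
python3 go.py 565 240 52 190.8 -45
```

```text
pos [566.3 236.  125.5] yaw -169.3 t 5.85 q [ 0.22  0.38  1.93 -0.53  0.1  -1.02]
shift units now-frame [0.252 0.027 0.267] final-frame [0.261 0.021 0.258] turn units [-0.015 -0.022 -0.001] rows>= 1.472029099154324 0.28213493972726517
```

```bash
python3 go.py 500 285 125 150.8 -45
```

```text
pos [566.3 236.  125.5] yaw -169.3 t 5.85 q [ 0.22  0.38  1.93 -0.53  0.1  -1.02]
shift units now-frame [ 0.206  0.298 -0.196] final-frame [ 0.291  0.052 -0.287] turn units [ 0.294 -0.018  0.319] rows>= 1.648610591973072 4.548365919299237
```

Emit:
servo_tool(
  deltas=[
    [[0.069,0.1,-0.065],[0,0,0],0],
    [[0.069,0.1,-0.065],[0,0,0],0],
    [[0.069,0.1,-0.065],[0.049,-0.003,0.053],0],
    [[0,0,0],[0.049,-0.003,0.053],0],
    [[0,0,0],[0.049,-0.003,0.053],0],
    [[0,0,0],[0.049,-0.003,0.053],0],
    [[0,0,0],[0.049,-0.003,0.053],0],
    [[0,0,0],[0.049,-0.003,0.053],0],
  ],
)

```text
time_s: 6.65
eef_pos: [522.5, 268.4, 122.6]
ee_rot: [0.363, 0.206, 0.905, -0.089]
force: [-0.4, -0.4, -2.4]
grip_width: 0.693
grip_force: 65.7
```

Emit:
servo_tool(
  deltas=[
    [[0,0,0],[0,0,0],0],
    [[0,0,0],[0,0,0],0],
  ],
)

```text
time_s: 6.85
eef_pos: [523.1, 268.1, 122.5]
ee_rot: [0.364, 0.202, 0.905, -0.088]
force: [-0.6, -0.1, -2.6]
grip_width: 0.692
grip_force: 65.8
```

```bash
python3 go.py 500 285 60 150.8 -45
```

```text
pos [523.1 268.1 122.5] yaw 155.1 t 6.85 q [ 0.53  0.49  1.77 -1.08  0.72  0.19]
shift units now-frame [0.318 0.03  0.127] final-frame [0.321 0.017 0.12 ] turn units [ 0.024 -0.011  0.035] rows>= 1.3745918522043008 0.45507903417992224
```

Emit:
servo_tool(
  deltas=[
    [[0.16,0.01,0.06],[0.024,-0.012,0.035],0],
    [[0.16,0.01,0.06],[0,0,0],0],
    [[0,0,0],[0,0,0],0],
    [[0,0,0],[0,0,0],0],
  ],
)

```text
time_s: 7.25
eef_pos: [500.0, 283.9, 61.1]
ee_rot: [0.371, 0.234, 0.893, -0.097]
force: [-0.5, -0.1, -0.8]
grip_width: 0.692
grip_force: 65.7
```

```bash
python3 go.py 500 285 49 150.8 -45.4
```

```text
pos [500.  283.9  61.1] yaw 150.6 t 7.25 q [ 0.6   0.61  1.79 -1.2   0.75  0.47]
shift units now-frame [0.045 0.005 0.041] final-frame [0.045 0.005 0.041] turn units [-0.001 -0.003 -0.001] rows>= 0.2438158333414662 0.03425711512879109
```

Lower to 49 mm (down = +x, +z equally), then check contact before release.

Emit:
servo_tool(
  deltas=[
    [[0.02,0,0.02],[0,-0.003,0],0],
    [[0.015,0,0.015],[0,0,0],0],
    [[0.008,0,0.008],[0,0,0],0],
    [[0,0,0],[0,0,0],0],
  ],
)

```text
time_s: 7.65
eef_pos: [500.3, 284.9, 49.6]
ee_rot: [0.373, 0.235, 0.892, -0.098]
force: [-0.3, -0.6, -2.4]
grip_width: 0.694
grip_force: 65.7
```

```bash
python3 - <<'E'
from h import *
s=telemetry.sense();print(s["eef_pos"],s["force"])
D=optics.capture("side");S=optics.capture("scene")
cv2.imwrite("pics/c3.png",np.hstack([cv2.resize(D[110:190,150:250],(500,400),interpolation=2),cv2.resize(S[210:290,270:330],(300,400),interpolation=2)]))
E
```

```text
[500.279711   284.93273613  49.57331552] [-0.26638784 -0.60129544 -2.37632863]
```

View pics/c3.png

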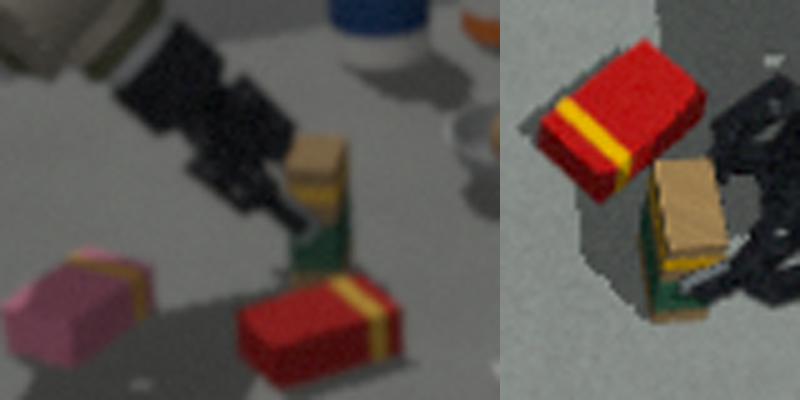

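Carton upright near crop (320,210), right beside the red block but clear of it; the force still shows its full weight, so it hasn't touched. Easing down.

Emit:
servo_tool(
  deltas=[
    [[0.005,0,0.005],[0,0,0],0],
    [[0,0,0],[0,0,0],0],
  ],
)

```text
time_s: 7.95
eef_pos: [500.1, 285.4, 48.4]
ee_rot: [0.373, 0.235, 0.892, -0.098]
force: [-0.1, -0.3, -2.1]
grip_width: 0.692
grip_force: 65.7
```

Emit:
servo_tool(
  deltas=[
    [[0.005,0,0.005],[0,0,0],0],
    [[0,0,0],[0,0,0],0],
  ],
)

```text
time_s: 8.15
eef_pos: [500.2, 285.7, 47.2]
ee_rot: [0.372, 0.235, 0.892, -0.098]
force: [-0.9, 0.6, -1.9]
grip_width: 0.691
grip_force: 65.7
```

Emit:
servo_tool(
  deltas=[
    [[0.005,0,0.005],[0,0,0],0],
    [[0,0,0],[0,0,0],0],
  ],
)

```text
time_s: 8.35
eef_pos: [500.5, 285.7, 47.1]
ee_rot: [0.373, 0.235, 0.892, -0.099]
force: [-4.2, -1.7, 5.9]
grip_width: 0.691
grip_force: 66.8
```

Emit:
servo_tool(
  deltas=[
    [[0.005,0,0.005],[0,0,0],0],
    [[0,0,0],[0,0,0],0],
  ],
)

```text
time_s: 8.55
eef_pos: [500.7, 285.8, 47.1]
ee_rot: [0.373, 0.236, 0.892, -0.099]
force: [-7.7, -3.5, 15.5]
grip_width: 0.695
grip_force: 67.5
```

Emit:
servo_tool(
  deltas=[
    [[-0.007,0,-0.007],[0,0,0],0],
    [[0,0,0],[0,0,0],1],
    [[0,0,0],[0,0,0],1],
    [[0,0,0],[0,0,0],1],
    [[0,0,0],[0,0,0],1],
    [[0,0,-0.1],[0,0,0],1],
    [[0,0,-0.15],[0,0,0],1],
    [[0,0,-0.2],[0,0,0],1],
  ],
)

```text
time_s: 9.35
eef_pos: [444.2, 317.4, 110.2]
ee_rot: [0.371, 0.236, 0.893, -0.1]
force: [-0.4, 0.6, -0.5]
grip_width: 1.002
grip_force: 0.0
```

```bash
python3 go.py 530 150 300 165 0
```

```text
pos [444.2 317.4 110.2] yaw 150.5 t 9.35 q [ 0.72  0.51  1.79 -1.06  0.88  0.4 ]
shift units now-frame [-1.227 -0.518 -0.11 ] final-frame [-0.631 -0.697 -0.949] turn units [-0.066  0.499 -0.153] rows>= 5.343649770185269 5.512503217259045
```

Emit:
servo_tool(
  deltas=[
    [[-0.17,0,-0.17],[0,0,0],1],
    [[-0.17,0,-0.17],[0,0,0],1],
    [[-0.1,0,-0.1],[0,0.083,0],1],
    [[0,0,0],[0,0.083,0],1],
    [[0,0,0],[0,0.083,0],1],
    [[0,0,0],[0,0.083,0],1],
    [[0,0,0],[0,0.083,0],1],
    [[0,0,0],[0,0.083,0],1],
  ],
)

```text
time_s: 10.15
eef_pos: [444.5, 318.3, 235.4]
ee_rot: [0.002, 0.255, 0.967, -0.0]
force: [-0.5, -0.5, -0.7]
grip_width: 0.999
grip_force: 0.0
```

```bash
python3 go.py 540 -150 330 180 0;  python3 - <<'E'
from h import *
D=optics.capture("side");S=optics.capture("scene");cv2.imwrite("pics/s4.png",S);cv2.imwrite("pics/d4.png",D)
# carton check: top face centre expected (497,288,100)
print(proj(cam("scene"),[[497,288,100],[497,288,0]]),proj(cam("side"),[[497,288,100],[497,288,0]]))
for n,I,b in(("scene",S,(270,200,350,290)),("side",D,(170,90,260,200))):
    h=cv2.cvtColor(I,cv2.COLOR_BGR2HSV);M=(h[...,1]>70)&(h[...,2]>20)&(h[...,0]>11)&(h[...,0]<95)
    Z=np.zeros_like(M);x0,y0,x1,y1=b;Z[y0:y1,x0:x1]=M[y0:y1,x0:x1]
    c,st,mk=big(cv2.morphologyEx(Z.astype(np.uint8),cv2.MORPH_OPEN,np.ones((3,3))))[0];print(n,c,st)
E
```

```text
pos [444.5 318.3 235.4] yaw 150.5 t 10.15 q [ 0.41  0.36  1.43 -0.    1.36 -0.65]
shift units now-frame [-1.571 -1.802 -0.469] final-frame [-0.477 -2.341 -0.473] turn units [-0.     0.002 -0.328] rows>= 9.744193723368888 3.438749017272286
[[307.12172375 250.3283442 ]
 [303.39494701 265.67794955]] [[212.65850974 140.48175167]
 [214.0422597  165.12632755]]
scene [306.225      257.91136364] [298 243  17  32 440]
side [212.75135135 145.96216216] [207 138  12  17 185]
```

Emit:
servo_tool(
  deltas=[
    [[0,0,-0.1],[0,0,-0.082],1],
    [[0,0,-0.1],[0,0,-0.082],1],
    [[0,0,-0.1],[0,0,-0.082],1],
    [[0,0,-0.1],[0,0,-0.082],1],
  ],
)

```text
time_s: 10.65
eef_pos: [443.4, 318.7, 315.2]
ee_rot: [0.004, -0.002, 1.0, -0.003]
force: [0.3, -0.8, -0.4]
grip_width: 1.002
grip_force: 0.0
```

Emit:
servo_tool(
  deltas=[
    [[-0.048,-0.234,-0.007],[0,0,0],1],
    [[-0.048,-0.234,-0.007],[0,0,0],1],
    [[-0.048,-0.234,-0.007],[0,0,0],1],
    [[-0.048,-0.234,-0.007],[0,0,0],1],
    [[-0.048,-0.234,-0.007],[0,0,0],1],
    [[-0.048,-0.234,-0.007],[0,0,0],1],
    [[-0.048,-0.234,-0.007],[0,0,0],1],
    [[-0.048,-0.234,-0.007],[0,0,0],1],
  ],
)

```text
time_s: 11.45
eef_pos: [520.0, -57.4, 328.2]
ee_rot: [0.003, 0.0, 1.0, -0.004]
force: [0.1, -0.1, -0.3]
grip_width: 0.999
grip_force: 0.0
```

Emit:
servo_tool(
  deltas=[
    [[-0.048,-0.234,-0.007],[0,0,0],1],
    [[-0.048,-0.234,-0.007],[0,0,0],1],
    [[0,0,0],[0,0,0],1],
    [[0,0,0],[0,0,0],1],
  ],
)

```text
time_s: 11.85
eef_pos: [539.2, -149.5, 331.0]
ee_rot: [0.003, 0.001, 1.0, -0.003]
force: [0.0, 0.7, 0.5]
grip_width: 0.999
grip_force: 0.0
```

```bash
python3 - <<'E'
from h import *
s=telemetry.sense(); I=optics.capture("wrist"); cv2.imwrite("pics/w5.png",I); np.save("s5.npy",s,allow_pickle=True)
print(s["eef_pos"],s["ee_rot"],s["time_s"])
E
```

```text
[ 539.20983686 -149.54904073  331.02521398] [ 0.00283991  0.00117548  0.99999043 -0.00311344] 11.85
```

View pics/w5.png

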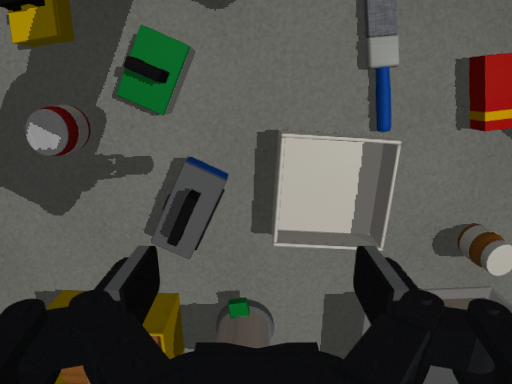

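Wrist view: green tin at (153,70), treat box at (190,207), caddy rim corners about (281,133), (400,142), (383,250), (274,246), brush (382,60), can (58,130), jar (485,250).

```bash
python3 - <<'E'
from h import *
s=np.load("s5.npy",allow_pickle=True).item(); I=cv2.imread("pics/w5.png");w=cam("wrist",s)
S=cv2.imread("pics/s4.png");D=cv2.imread("pics/d4.png");cs,cd=cam("scene"),cam("side")
hsv=cv2.cvtColor(I,cv2.COLOR_BGR2HSV)
def sub(M,b):
    Z=np.zeros(M.shape,np.uint8);x0,y0,x1,y1=b;Z[y0:y1,x0:x1]=M[y0:y1,x0:x1];return Z
def rect(mk): return cv2.minAreaRect(max(cv2.findContours(mk.astype(np.uint8),0,2)[0],key=len))
def rep(n,r,z):
    P=plane(w,cv2.boxPoints(r),z);e=[np.linalg.norm(P[i]-P[(i+1)%4]) for i in range(4)];i=int(np.argmax(e));v=P[(i+1)%4]-P[i]
    print(n,r,"c",P.mean(0).round(1),"edges",np.round(e),"long axis",round(np.degrees(np.arctan2(v[1],v[0]))%180,1))
    return P
# tin lid
G=sub((hsv[...,0]>45)&(hsv[...,0]<80)&(hsv[...,1]>100),(100,15,200,120));G=cv2.morphologyEx(G,cv2.MORPH_CLOSE,np.ones((15,15)))
rep("tinlid",rect(G),45)
for n,b in(("tinbar",(118,50,175,90)),("boxbar",(160,185,210,250))):
    k=sub(I.max(2)<38,b);k=big(k)[0][2]; rep(n,rect(k),80)
# caddy rim
W=sub((I.min(2)>125),(255,120,410,258));cn=max(cv2.findContours(W,0,2)[0],key=len)
ap=cv2.approxPolyDP(cv2.convexHull(cn),6,True)[:,0];print("poly",ap.tolist())
P=plane(w,ap,55);print(P.round(1),[round(float(np.linalg.norm(P[i]-P[i-1])),1) for i in range(len(P))],P.mean(0).round(1))
# black handle in side/scene, for heights
for n,I2,c,b1,b2 in(("scene",S,cs,(180,158,204,172),(222,108,236,130)),("side",D,cd,(304,208,336,226),(258,230,272,252))):
    for q,b in(("box",b1),("tin",b2)):
        k=big(sub(I2.max(2)<45,b))[0];print(n,q,k[0].round(1),k[1])
E
```

```text
tinlid ((151.9220428466797, 69.66007995605469), (54.35881805419922, 76.73426818847656), 20.772253036499023) c [ 437.2 -282.4   45. ] edges [94. 66. 94. 69.] long axis 153.7
tinbar ((145.6034698486328, 69.25862884521484), (45.69464111328125, 13.393256187438965), 23.198591232299805) c [ 438.4 -278.3   80. ] edges [15. 52. 15. 52.] long axis 65.9
boxbar ((182.7786865234375, 217.22994995117188), (12.467175483703613, 58.492431640625), 24.102235794067383) c [ 617.9 -246.6   80. ] edges [80. 15. 81. 16.] long axis 154.1
poly [[282, 134], [401, 142], [355, 249], [274, 245]]
[[ 516.1 -121.1   55. ]
 [ 525.3   30.8   55. ]
 [ 673.8  -16.8   55. ]
 [ 666.9 -129.3   55. ]] [151.1, 152.2, 156.0, 112.7] [595.5 -59.1  55. ]
scene box [189.8 166.3] [181 163  19   9 114]
scene tin [227.8 113.9] [225 109   7  11  42]
side box [319.3 217.1] [307 212  25  14 214]
side tin [264.8 241.7] [263 232   5  20  84]
```

```bash
python3 go.py 622 -249 150 154 0; python3 - <<'E'
from h import *
s=np.load("s5.npy",allow_pickle=True).item();w=cam("wrist",s)
cs,cd=cam("scene"),cam("side")
for n,a,b,c in(("box",(182.8,217.2),(189.8,166.3),(319.3,217.1)),("tin",(145.6,69.3),(227.8,113.9),(264.8,241.7))):
    print(n,tri(w,a,cs,b),tri(w,a,cd,c))
print("rim corner",tri(w,(282,134),cd,(249,190)), proj(cs,[[516,-121,55]]),proj(cd,[[516,-121,55]]))
E
```

```text
pos [ 539.2 -148.6  331.4] yaw 180.0 t 11.9 q [-0.48  0.34  1.2  -0.    1.59 -2.05]
shift units now-frame [-0.409 -0.496  0.912] final-frame [-0.592 -0.27   0.907] turn units [-0.003  0.005  0.288] rows>= 4.464859624646528 3.0222883442106427
box (array([ 622.92286316, -249.61207163,   61.2231436 ]), np.float64(2.5463186560629993)) (array([ 622.56565097, -249.56753417,   65.88050979]), np.float64(0.7625885785271913))
tin (array([ 453.6226056 , -224.90324644,  249.01263381]), np.float64(5.963406501431422)) (array([ 436.66072775, -284.06768984,   61.33339533]), np.float64(0.9764641302108654))
rim corner (array([ 487.43971744, -118.07247061,  120.44656387]), np.float64(44.67469960499091)) [[231.49558343 176.84824833]] [[265.89464514 206.39642087]]
```

Emit:
servo_tool(
  deltas=[
    [[0,0,0.1],[0,0,0.072],1],
    [[0,0,0.1],[0,0,0.072],1],
    [[0,0,0.1],[0,0.002,0.072],1],
    [[0,0,0.1],[-0.003,0.003,0.072],1],
    [[-0.148,-0.068,0.127],[0,0,0],1],
    [[-0.148,-0.068,0.127],[0,0,0],1],
    [[-0.148,-0.068,0.127],[0,0,0],1],
    [[-0.148,-0.068,0.127],[0,0,0],1],
  ],
)

```text
time_s: 12.7
eef_pos: [623.7, -249.2, 149.4]
ee_rot: [0.001, 0.224, 0.975, 0.001]
force: [-0.0, 0.3, 0.5]
grip_width: 0.999
grip_force: 0.0
```

Emit:
servo_tool(
  deltas=[
    [[0,0,0],[0,0,0],1],
    [[0,0,0],[0,0,0],1],
  ],
)

```text
time_s: 12.9
eef_pos: [622.7, -248.8, 149.7]
ee_rot: [-0.0, 0.224, 0.975, 0.001]
force: [0.2, 0.6, 1.2]
grip_width: 0.999
grip_force: 0.0
```

```bash
python3 go.py 622.5 -249.3 50 154 0; python3 - <<'E'
from h import *
s=telemetry.sense();I=optics.capture("wrist");cv2.imwrite("pics/w6.png",I);w=cam("wrist",s)
print(proj(w,[[622.5,-249.3,80],[622.5-31,-249.3+15.3,80],[622.5+31,-249.3-15.3,80]]).round(1))
M=(I.max(2)<38).astype(np.uint8);M[240:]=0
for c,st,mk in big(M,3): print(c.round(1),st, plane(w,cv2.boxPoints(cv2.minAreaRect(max(cv2.findContours(mk.astype(np.uint8),0,2)[0],key=len))),80).round(1).tolist())
E
```

```text
pos [ 622.7 -248.8  149.7] yaw 154.1 t 12.9 q [-0.56  0.7   1.11  0.    1.33 -1.67]
shift units now-frame [-0.    -0.004  0.498] final-frame [-0.    -0.003  0.498] turn units [ 0.001 -0.     0.001] rows>= 1.9934227790303274 0.019058213590821754
[[257.7 204.1]
 [258.  152.7]
 [257.4 251.1]]
[258.5 192.7] [ 248  146   22   94 1878] [[642.4, -266.4, 80.0], [584.8, -237.9, 80.0], [590.7, -225.8, 80.0], [648.7, -253.3, 80.0]]
[299.6 179.5] [297 125   6 115 197] [[657.1, -236.3, 80.0], [587.3, -202.2, 80.0], [587.9, -201.2, 80.0], [657.7, -235.2, 80.0]]
[217.2 187.6] [216 174   3  30  72] [[592.0, -264.7, 80.0], [592.6, -263.5, 80.0], [610.2, -272.8, 80.0], [609.6, -274.0, 80.0]]
```

View pics/w6.png

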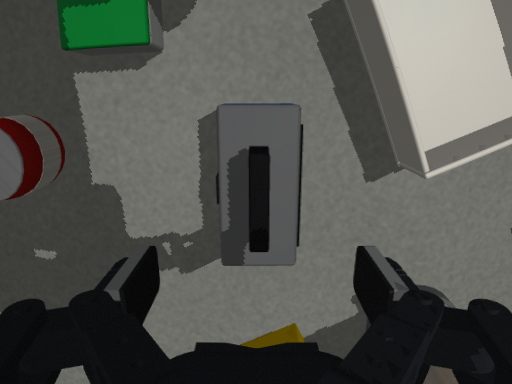

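Wrist view from above: handle bar vertical at (259,198), lying between the fingers and aligned. Descend and grip.

Emit:
servo_tool(
  deltas=[
    [[0,0,0.2],[0,0,0],1],
    [[0,0,0.2],[0,0,0],1],
    [[0,0,0.098],[0,0,0],0.6],
    [[0,0,0],[0,0,0],0],
    [[0,0,0],[0,0,0],0],
    [[0,0,0],[0,0,0],0],
    [[0,0,0],[0,0,0],0],
    [[0,0,0],[0,0,0],0],
  ],
  squeeze=60,
)

```text
time_s: 13.75
eef_pos: [623.5, -250.0, 52.1]
ee_rot: [0.002, 0.225, 0.974, 0.001]
force: [0.1, 3.6, 7.3]
grip_width: 0.149
grip_force: 62.5
```

Emit:
servo_tool(
  deltas=[
    [[0,0,0],[0,0,0],0],
    [[0,0,0],[0,0,0],0],
    [[0,0,0],[0,0,0],0],
  ],
)

```text
time_s: 14.05
eef_pos: [623.5, -250.0, 52.1]
ee_rot: [0.002, 0.225, 0.974, 0.001]
force: [-0.4, 3.3, 6.6]
grip_width: 0.154
grip_force: 62.5
```

```bash
python3 - <<'E'
import numpy as np
a=np.radians(-3.3);R=np.array([[np.cos(a),-np.sin(a)],[np.sin(a),np.cos(a)]]);c=np.array([597.4,-48.7])
for n,p in(("box",(0,-36.5)),("tin",(-21,33)),("carton",(48,33))):print(n,(c+R@p).round(1))
E
python3 go.py 595.3 -85.1 140 176.7
```

```text
box [595.3 -85.1]
tin [578.3 -14.5]
carton [647.2 -18.5]
pos [ 623.5 -250.    52.1] yaw 154.0 t 14.05 q [-0.56  0.8   1.2   0.    1.14 -1.68]
shift units now-frame [ 0.487  0.681 -0.439] final-frame [ 0.188  0.815 -0.44 ] turn units [ 0.001  0.002 -0.252] rows>= 3.7805113920017095 2.638470160152388
```

Emit:
servo_tool(
  deltas=[
    [[0,0,-0.15],[0,0,0],0],
    [[0,0,-0.2],[0,0,0],0],
    [[0,0,-0.1],[0,0,-0.084],0],
    [[0,0,0],[0,0,-0.084],0],
    [[0,0,0],[0,0,-0.084],0],
    [[0.047,0.2,0],[0,0,0],0],
    [[0.047,0.2,0],[0,0,0],0],
    [[0.047,0.2,0],[0,0,0],0],
  ],
)

```text
time_s: 14.85
eef_pos: [600.4, -127.7, 140.1]
ee_rot: [-0.0, 0.029, 1.0, 0.001]
force: [0.8, 0.8, -2.3]
grip_width: 0.152
grip_force: 60.2
```

Emit:
servo_tool(
  deltas=[
    [[0.047,0.2,0],[0,0,0],0],
    [[0,0,0],[0,0,0],0],
    [[0,0,0],[0,0,0],0],
  ],
)

```text
time_s: 15.15
eef_pos: [594.1, -87.9, 140.7]
ee_rot: [0.0, 0.028, 1.0, 0.001]
force: [0.5, -0.5, -3.2]
grip_width: 0.153
grip_force: 60.5
```

```bash
python3 go.py 595.3 -85.1 60 176.7; python3 - <<'E'
from h import *
s=telemetry.sense();I=optics.capture("wrist");S=optics.capture("scene");cv2.imwrite("pics/w7.png",I);cv2.imwrite("pics/s7.png",S);w=cam("wrist",s)
a=np.radians(-3.3);R=np.array([[np.cos(a),-np.sin(a)],[np.sin(a),np.cos(a)]])
P=[np.r_[np.array([597.4,-48.7])+R@np.array(p),55] for p in((-77,-77),(-77,77),(77,77),(77,-77))]
B=[np.r_[np.array([595.3,-85.1])+R@np.array(p),s["eef_pos"][2]-52+45] for p in((-65,-31),(-65,31),(65,31),(65,-31))]
for p in proj(w,P): cv2.circle(I,tuple(int(v) for v in p.round()),2,(0,0,255),-1)
for p in proj(w,B): cv2.circle(I,tuple(int(v) for v in p.round()),2,(255,0,255),-1)
cv2.imwrite("pics/w7m.png",I)
E
```

```text
pos [594.1 -87.9 140.7] yaw 176.8 t 15.15 q [-0.34  0.56  1.38  0.    1.21 -1.86]
shift units now-frame [-0.005  0.014  0.403] final-frame [-0.005  0.014  0.403] turn units [0.001 0.    0.001] rows>= 1.614475614998303 0.016117447185337183
```

View pics/w7m.png

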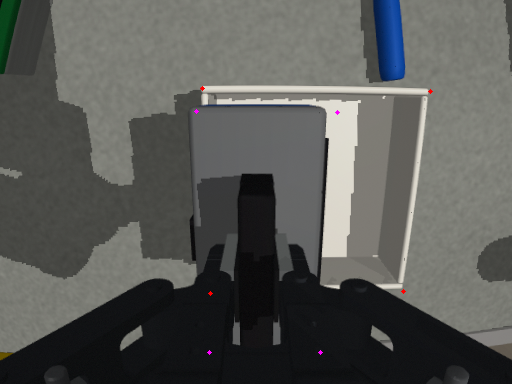

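Wrist view with marks: rim corners match to 1–3 mm (seen at (203,88), (427,92), (404,286)); box lid edges at x 193–326, over its strip. Correct 3 mm in y and lower.

Emit:
servo_tool(
  deltas=[
    [[-0.006,0.015,0.05],[0,0,0],0],
    [[0,0,0.12],[0,0,0],0],
    [[0,0,0.12],[0,0,0],0],
    [[0,0,0.08],[0,0,0],0],
    [[0,0,0.025],[0,0,0],0],
    [[0,0,0],[0,0,0],0],
  ],
)

```text
time_s: 15.85
eef_pos: [595.4, -85.7, 60.7]
ee_rot: [-0.0, 0.029, 1.0, 0.001]
force: [-0.1, 0.6, -4.3]
grip_width: 0.152
grip_force: 60.3
```

Emit:
servo_tool(
  deltas=[
    [[0,0,0.015],[0,0,0],0],
    [[0,0,0],[0,0,0],0],
  ],
)

```text
time_s: 16.05
eef_pos: [596.0, -85.6, 59.0]
ee_rot: [0.001, 0.029, 1.0, 0.001]
force: [0.2, -0.5, -4.1]
grip_width: 0.151
grip_force: 60.4
```

Emit:
servo_tool(
  deltas=[
    [[0.005,0,0.01],[0,0,0],0],
    [[0,0,0],[0,0,0],0],
  ],
)

```text
time_s: 16.25
eef_pos: [594.9, -85.4, 57.0]
ee_rot: [0.001, 0.029, 1.0, 0.001]
force: [-0.3, -0.0, -2.6]
grip_width: 0.151
grip_force: 60.6
```

Emit:
servo_tool(
  deltas=[
    [[0,0,0.006],[0,0,0],0],
    [[0,0,0],[0,0,0],0],
  ],
)

```text
time_s: 16.45
eef_pos: [595.0, -85.2, 56.9]
ee_rot: [0.001, 0.029, 1.0, 0.001]
force: [-3.6, 1.6, 7.2]
grip_width: 0.152
grip_force: 62.1
```

Emit:
servo_tool(
  deltas=[
    [[0,0,-0.006],[0,0,0],0.45],
    [[0,0,0],[0,0,0],0.45],
    [[0,0,0],[0,0,0],0.45],
    [[0,0,-0.1],[0,0,0],0.45],
    [[0,0,-0.2],[0,0,0],0.45],
    [[0,0,-0.25],[0,0,0],0.8],
    [[0,0,0],[0,0,0],1],
  ],
)

```text
time_s: 17.15
eef_pos: [597.2, -86.4, 173.5]
ee_rot: [0.006, 0.029, 1.0, -0.001]
force: [0.7, 0.3, -0.1]
grip_width: 0.772
grip_force: 0.0
```

```bash
python3 go.py 437 -282.3 150 64
```

```text
pos [597.2 -86.4 173.5] yaw 176.7 t 17.15 q [-0.34  0.52  1.34  0.    1.26 -1.85]
shift units now-frame [ 0.745 -1.024  0.109] final-frame [-1.232 -0.291  0.117] turn units [0.007 0.006 1.252] rows>= 5.083243269794964 13.121349909184687
```

Emit:
servo_tool(
  deltas=[
    [[0.124,-0.171,0],[0,0,0],1],
    [[0.124,-0.171,0],[0,0,0],1],
    [[0.124,-0.171,0],[0,0,0],1],
    [[0.124,-0.171,0],[0,0,0],1],
    [[0.124,-0.171,0],[0,0,0],1],
    [[0.124,-0.171,0],[0,0,0.089],1],
    [[0,0,0.03],[0,0,0.089],1],
    [[0,0,0.03],[0,0,0.089],1],
  ],
)

```text
time_s: 17.95
eef_pos: [433.5, -282.9, 153.7]
ee_rot: [0.0, 0.24, 0.971, 0.001]
force: [0.3, -0.5, -0.2]
grip_width: 1.002
grip_force: 0.0
```

Emit:
servo_tool(
  deltas=[
    [[0,0,0],[0,0,0.09],1],
    [[0,0,0],[0,0,0.09],1],
    [[0,0,0],[0,0,0.09],1],
    [[0,0,0],[0,0,0.09],1],
    [[0,0,0],[0,0,0.09],1],
    [[0,0,0],[0,0,0.09],1],
    [[0,0,0],[0,0,0.09],1],
    [[0,0,0],[0,0,0.09],1],
  ],
)

```text
time_s: 18.75
eef_pos: [434.2, -281.8, 153.7]
ee_rot: [-0.0, 0.722, 0.692, 0.001]
force: [0.2, -0.3, -0.7]
grip_width: 1.0
grip_force: 0.0
```

Emit:
servo_tool(
  deltas=[
    [[0,0,0],[0,0,0.09],1],
    [[0,0,0],[0,0,0.09],1],
    [[0,0,0],[0,0,0.085],1],
    [[0,0,0],[0,0,0],1],
    [[0,0,0],[0,0,0],1],
  ],
)

```text
time_s: 19.25
eef_pos: [434.2, -281.8, 153.8]
ee_rot: [-0.001, 0.847, 0.532, 0.001]
force: [0.9, 0.1, -0.1]
grip_width: 0.998
grip_force: 0.0
```

```bash
python3 go.py 437 -282.3 50 64; python3 - <<'E'
from h import *
s=telemetry.sense();I=optics.capture("wrist");cv2.imwrite("pics/w8.png",I);w=cam("wrist",s)
print("pred bar",proj(w,[[437,-282.3,80],[437+9.6,-282.3+19.8,80],[437-9.6,-282.3-19.8,80]]).round(1).tolist())
hsv=cv2.cvtColor(I,cv2.COLOR_BGR2HSV)
G=((hsv[...,0]>45)&(hsv[...,0]<80)&(hsv[...,1]>100)).astype(np.uint8);G=big(cv2.morphologyEx(G,cv2.MORPH_CLOSE,np.ones((25,25))))[0]
r=cv2.minAreaRect(max(cv2.findContours(G[2].astype(np.uint8),0,2)[0],key=len));P=plane(w,cv2.boxPoints(r),45);print("lid",r,P.round(1).tolist(),P.mean(0))
M=((I.max(2)<38)&cv2.erode(G[2].astype(np.uint8),np.ones((5,5))).astype(bool))
c,st,mk=big(M)[0];r=cv2.minAreaRect(max(cv2.findContours(mk.astype(np.uint8),0,2)[0],key=len));print("bar",r,plane(w,cv2.boxPoints(r),80).round(1).tolist())
E
```

```text
pos [ 434.2 -281.8  153.8] yaw 64.2 t 19.25 q [-0.8   0.37  1.63  0.    1.14 -0.35]
shift units now-frame [0.003 0.014 0.519] final-frame [0.004 0.014 0.519] turn units [-0.    -0.002  0.002] rows>= 2.0769971460682224 0.030755874436618695
pred bar [[259.4, 199.8], [259.5, 168.0], [259.3, 230.0]]
lid ((259.18359375, 184.49624633789062), (81.84009552001953, 119.26087188720703), 88.83085632324219) [[410.2, -233.1, 45.0], [492.1, -270.7, 45.0], [467.5, -332.1, 45.0], [379.8, -291.9, 45.0]] [ 437.40155001 -281.95993715   45.        ]
bar ((259.5, 191.0), (62.0, 19.0), 90.0) [[443.3, -255.0, 80.0], [454.5, -260.4, 80.0], [436.0, -299.7, 80.0], [424.2, -294.0, 80.0]]
```

Emit:
servo_tool(
  deltas=[
    [[0.003,0.015,0.1],[0,0,0],1],
    [[0,0,0.2],[0,0,0],1],
    [[0,0,0.15],[0,0,0],1],
    [[0,0,0.065],[0,0,0],0.6],
    [[0,0,0],[0,0,0],0],
    [[0,0,0],[0,0,0],0],
    [[0,0,0],[0,0,0],0],
    [[0,0,0],[0,0,0],0],
  ],
  squeeze=60,
)

```text
time_s: 20.1
eef_pos: [437.7, -282.8, 52.2]
ee_rot: [0.0, 0.848, 0.53, 0.001]
force: [3.9, -0.9, -2.8]
grip_width: 0.155
grip_force: 62.1
```

Emit:
servo_tool(
  deltas=[
    [[0,0,0],[0,0,0],0],
    [[0,0,0],[0,0,0],0],
    [[0,0,0],[0,0,0],0],
  ],
)

```text
time_s: 20.4
eef_pos: [437.6, -282.7, 52.1]
ee_rot: [0.0, 0.848, 0.53, 0.001]
force: [-2.7, 0.9, 6.2]
grip_width: 0.156
grip_force: 62.1
```

```bash
python3 go.py 576.3 -15.5 160 86.5
```

```text
pos [ 437.6 -282.7   52.1] yaw 64.0 t 20.4 q [-0.8   0.52  1.71  0.    0.91 -0.35]
shift units now-frame [ 1.506  0.039 -0.537] final-frame [ 1.376  0.611 -0.54 ] turn units [ 0.001 -0.001 -0.25 ] rows>= 6.396529231289678 2.6146882530102356
```

Emit:
servo_tool(
  deltas=[
    [[0,0,-0.14],[0,0,0],0],
    [[0,0,-0.2],[0,0,0],0],
    [[0,0,-0.2],[0,0,-0.083],0],
    [[0,0,0],[0,0,-0.083],0],
    [[0,0,0],[0,0,-0.084],0],
    [[0.197,0.087,0],[0,0,0],0],
    [[0.197,0.087,0],[0,0,0],0],
    [[0.197,0.087,0],[0,0,0],0],
  ],
)

```text
time_s: 21.2
eef_pos: [496.7, -166.4, 159.3]
ee_rot: [-0.001, 0.729, 0.685, 0.001]
force: [2.3, -0.6, -2.9]
grip_width: 0.15
grip_force: 60.7
```

Emit:
servo_tool(
  deltas=[
    [[0.197,0.087,0],[0,0,0],0],
    [[0.197,0.087,0],[0,0,0],0],
    [[0.197,0.087,0],[0,0,0],0],
    [[0.194,0.089,0],[0,0,0],0],
    [[0,0,0],[0,0,0],0],
    [[0,0,0],[0,0,0],0],
  ],
)

```text
time_s: 21.8
eef_pos: [575.7, -14.6, 159.4]
ee_rot: [-0.001, 0.728, 0.686, 0.001]
force: [-0.2, -0.0, -2.5]
grip_width: 0.154
grip_force: 60.7
```

```bash
python3 go.py 576.3 -15.5 60 86.5; python3 - <<'E'
from h import *
s=telemetry.sense();I=optics.capture("wrist");cv2.imwrite("pics/w9.png",I);S=optics.capture("scene");cv2.imwrite("pics/s9.png",S)
w=cam("wrist",s)
a=np.radians(-3.5);R=np.array([[np.cos(a),-np.sin(a)],[np.sin(a),np.cos(a)]])
P=[np.r_[np.array([595.4,-49.4])+R@np.array(p),55] for p in((-77,-77),(-77,77),(77,77),(77,-77))]
B=[np.r_[s["eef_pos"][:2]+R@np.array(p),s["eef_pos"][2]-52+45] for p in((-46,-33),(-46,33),(46,33),(46,-33))]
for p in proj(w,P): cv2.circle(I,tuple(int(v) for v in p.round()),2,(0,0,255),-1)
for p in proj(w,B): cv2.circle(I,tuple(int(v) for v in p.round()),2,(255,0,255),-1)
cv2.imwrite("pics/w9m.png",I)
E
```

```text
pos [575.7 -14.6 159.4] yaw 86.6 t 21.8 q [-0.23  0.49  1.44  0.    1.22 -0.17]
shift units now-frame [-0.005  0.003  0.497] final-frame [-0.004  0.003  0.497] turn units [ 0.    -0.001  0.001] rows>= 1.9873989652673438 0.020472116925741392
```

View pics/w9m.png

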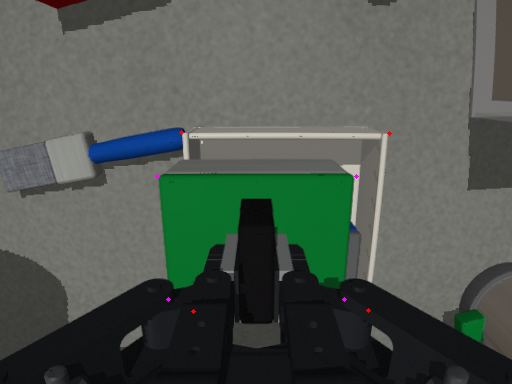

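Wrist view: tin lid spans x 163–352 and sits inside the strip; rim top edge y≈130, corners at x≈184 and 385, centred as planned. Lower.

Emit:
servo_tool(
  deltas=[
    [[0.005,0,0.1],[0,0,0],0],
    [[0,0,0.15],[0,0,0],0],
    [[0,0,0.12],[0,0,0],0],
    [[0,0,0.09],[0,0,0],0],
    [[0,0,0.035],[0,0,0],0],
    [[0,0,0],[0,0,0],0],
  ],
)

```text
time_s: 22.5
eef_pos: [575.5, -14.9, 60.3]
ee_rot: [-0.001, 0.729, 0.685, 0.001]
force: [0.4, 0.2, -2.0]
grip_width: 0.152
grip_force: 60.6
```

Emit:
servo_tool(
  deltas=[
    [[0,0,0.01],[0,0,0],0],
    [[0,0,0],[0,0,0],0],
  ],
)

```text
time_s: 22.7
eef_pos: [576.4, -14.4, 59.6]
ee_rot: [0.0, 0.728, 0.685, 0.002]
force: [-0.6, -0.1, -3.0]
grip_width: 0.154
grip_force: 60.6
```

Emit:
servo_tool(
  deltas=[
    [[0,0,0.01],[0,0,0],0],
    [[0,0,0],[0,0,0],0],
  ],
)

```text
time_s: 22.9
eef_pos: [576.4, -14.2, 57.2]
ee_rot: [0.0, 0.728, 0.685, 0.001]
force: [-0.3, -0.4, -1.3]
grip_width: 0.154
grip_force: 60.9
```

Emit:
servo_tool(
  deltas=[
    [[0,0,0.008],[0,0,0],0],
    [[0,0,0],[0,0,0],0],
  ],
)

```text
time_s: 23.1
eef_pos: [576.5, -14.1, 57.1]
ee_rot: [0.0, 0.728, 0.685, 0.002]
force: [-5.1, 1.1, 13.8]
grip_width: 0.152
grip_force: 63.0
```

Emit:
servo_tool(
  deltas=[
    [[0,0,-0.006],[0,0,0],0.4],
    [[0,0,0],[0,0,0],0.4],
    [[0,0,0],[0,0,0],0.4],
    [[0,0,-0.1],[0,0,0],0.4],
    [[0,0,-0.2],[0,0,0],0.6],
    [[0,0,-0.25],[0,0,0],1],
    [[0,0,-0.25],[0,0,0],1],
    [[0,0,0],[0,0,0],1],
  ],
)

```text
time_s: 23.9
eef_pos: [578.2, -14.9, 223.3]
ee_rot: [0.005, 0.728, 0.685, 0.005]
force: [0.4, -0.2, -0.8]
grip_width: 0.996
grip_force: 0.0
```

```bash
python3 go.py 497 288 220 150.6
```

```text
pos [578.2 -14.9 223.3] yaw 86.5 t 23.9 q [-0.23  0.43  1.35  0.    1.35 -0.17]
shift units now-frame [ 1.487 -0.497  0.01 ] final-frame [1.097 1.12  0.016] turn units [ 0.008  0.005 -0.712] rows>= 6.272205858756977 7.458349500779451
```

Emit:
servo_tool(
  deltas=[
    [[0.212,-0.071,0],[0,0,0],1],
    [[0.212,-0.071,0],[0,0,0],1],
    [[0.212,-0.071,0],[0,0,0],1],
    [[0.212,-0.071,0],[0,0,0],1],
    [[0.212,-0.071,0],[0,0,0],1],
    [[0.212,-0.071,0],[0,0,0],1],
    [[0.215,-0.071,0],[0,0,0],1],
    [[0,0,0],[0.008,0.005,-0.089],1],
  ],
)

```text
time_s: 24.7
eef_pos: [492.5, 292.9, 216.3]
ee_rot: [-0.008, 0.677, 0.736, -0.0]
force: [0.5, -0.6, -0.6]
grip_width: 1.001
grip_force: 0.0
```

Emit:
servo_tool(
  deltas=[
    [[0,0,0],[0,0,-0.089],1],
    [[0,0,0],[0,0,-0.089],1],
    [[0,0,0],[0,0,-0.089],1],
    [[0,0,0],[0,0,-0.089],1],
    [[0,0,0],[0,0,-0.089],1],
    [[0,0,0],[0,0,-0.089],1],
    [[0,0,0],[0,0,-0.089],1],
    [[0,0,0],[0,0,0],1],
  ],
)

```text
time_s: 25.5
eef_pos: [494.6, 288.4, 216.3]
ee_rot: [-0.007, 0.253, 0.967, 0.003]
force: [0.1, 0.6, 0.4]
grip_width: 1.001
grip_force: 0.0
```

```bash
python3 go.py 497 288 70 150.6; python3 - <<'E'
from h import *
s=telemetry.sense();I=optics.capture("wrist");cv2.imwrite("pics/w10.png",I);w=cam("wrist",s)
h=cv2.cvtColor(I,cv2.COLOR_BGR2HSV)
M=(h[...,1]>70)&(h[...,2]>40)&(h[...,0]>9)&(h[...,0]<95);M[250:]=0
M=cv2.morphologyEx(M.astype(np.uint8),cv2.MORPH_OPEN,np.ones((3,3)))
for c,st,mk in big(M,3): print("comp",c.round(1),st)
# brown top only
B=(h[...,0]>9)&(h[...,0]<22)&(h[...,1]>60)&(h[...,1]<185)&(h[...,2]>60);B[250:]=0
B=cv2.morphologyEx(B.astype(np.uint8),cv2.MORPH_OPEN,np.ones((3,3)))
for c,st,mk in big(B,2):
    r=cv2.minAreaRect(max(cv2.findContours(mk.astype(np.uint8),0,2)[0],key=len));P=plane(w,cv2.boxPoints(r),100);print("top",st,r,P.round(1).tolist(),P.mean(0).round(1))
print("pred",proj(w,[[497,288,100]]))
E
```

```text
pos [494.6 288.4 216.3] yaw 150.7 t 25.5 q [ 0.32  0.43  1.37  0.01  1.35 -0.74]
shift units now-frame [-0.023  0.003  0.731] final-frame [-0.012  0.004  0.731] turn units [ 0.002 -0.01   0.001] rows>= 2.925892404218809 0.10427553246137897
comp [257.1 181.9] [ 220  151   76   61 4384]
comp [169.  210.6] [141 186  55  49 821]
comp [183.4  24.7] [170   0  29  53 720]
top [ 220  166   76   46 3438] ((257.5, 188.5), (45.0, 75.0), 90.0) [[464.3, 271.0, 100.0], [493.4, 322.7, 100.0], [526.5, 305.3, 100.0], [496.3, 251.8, 100.0]] [495.1 287.7 100. ]
pred [[259.00015647 190.68118433]]
```

Emit:
servo_tool(
  deltas=[
    [[0,-0.003,0.2],[0.002,-0.01,0],1],
    [[0,0,0.22],[0,0,0],1],
    [[0,0,0.2],[0,0,0],1],
    [[0,0,0.15],[0,0,0],1],
    [[0,0,0],[0,0,0],1],
    [[0,0,0],[0,0,0],0],
    [[0,0,0],[0,0,0],0],
    [[0,0,0],[0,0,0],0],
  ],
  squeeze=50,
)

```text
time_s: 26.35
eef_pos: [495.1, 288.7, 65.1]
ee_rot: [0.002, 0.254, 0.967, 0.001]
force: [0.0, 1.2, 5.6]
grip_width: 0.698
grip_force: 54.8
```

Emit:
servo_tool(
  deltas=[
    [[0,0,0],[0,0,0],0],
    [[0,0,0],[0,0,0],0],
  ],
)

```text
time_s: 26.55
eef_pos: [495.1, 288.7, 65.1]
ee_rot: [0.002, 0.254, 0.967, 0.001]
force: [-0.2, -0.0, 7.7]
grip_width: 0.691
grip_force: 54.9
```

```bash
python3 go.py 645.5 -18.4 190 176.6; python3 - <<'E'
from h import *
# where is the free pocket? look at s-camera: caddy in scene view now
S=optics.capture("scene");cv2.imwrite("pics/s11.png",S)
E
```

```text
pos [495.1 288.7  65.1] yaw 150.6 t 26.55 q [ 0.32  0.59  1.54 -0.    1.   -0.73]
shift units now-frame [-1.411 -0.966 -0.622] final-frame [-0.842 -1.488 -0.624] turn units [ 0.001  0.003 -0.289] rows>= 7.280627234379766 3.029383961943218
```

Emit:
servo_tool(
  deltas=[
    [[0,0,-0.15],[0,0,0],0],
    [[0,0,-0.2],[0,0,0],0],
    [[0,0,-0.2],[0,0,-0.072],0],
    [[0,0,-0.075],[0,0,-0.072],0],
    [[0,0,0],[0,0,-0.072],0],
    [[0,0,0],[0,0,-0.072],0],
    [[0,0,0],[0,0,0],0],
  ],
)

```text
time_s: 27.3
eef_pos: [493.8, 288.3, 188.6]
ee_rot: [0.001, 0.03, 1.0, -0.0]
force: [0.1, 1.0, -2.5]
grip_width: 0.698
grip_force: 55.5
```

Emit:
servo_tool(
  deltas=[
    [[-0.1058,-0.1864,0],[0,0,0],0],
    [[-0.1058,-0.1864,0],[0,0,0],0],
    [[-0.1058,-0.1864,0],[0,0,0],0],
    [[-0.1058,-0.1864,0],[0,0,0],0],
    [[-0.1058,-0.1864,0],[0,0,0],0],
    [[-0.1058,-0.1864,0],[0,0,0],0],
    [[-0.1058,-0.1864,0],[0,0,0],0],
    [[-0.1058,-0.1864,0],[0,0,0],0],
  ],
)

```text
time_s: 28.1
eef_pos: [645.2, -21.3, 188.5]
ee_rot: [0.0, 0.032, 0.999, -0.0]
force: [0.3, 0.4, -2.5]
grip_width: 0.697
grip_force: 55.4
```

Emit:
servo_tool(
  deltas=[
    [[0,0,0],[0,0,0],0],
    [[0,0,0],[0,0,0],0],
  ],
)

```text
time_s: 28.3
eef_pos: [644.7, -20.3, 187.9]
ee_rot: [-0.0, 0.032, 0.999, -0.0]
force: [-0.7, -0.9, -3.0]
grip_width: 0.697
grip_force: 55.8
```

```bash
python3 go.py 646.3 -19 72 176.6; python3 - <<'E'
from h import *
s=telemetry.sense();I=optics.capture("wrist");cv2.imwrite("pics/w12.png",I);S=optics.capture("scene");D=optics.capture("side");cv2.imwrite("pics/s12.png",S);cv2.imwrite("pics/d12.png",D)
w=cam("wrist",s);h=cv2.cvtColor(I,cv2.COLOR_BGR2HSV)
G=((h[...,0]>45)&(h[...,0]<80)&(h[...,1]>100)&(h[...,2]>60)).astype(np.uint8)
for c,st,mk in big(G,2):
    r=cv2.minAreaRect(max(cv2.findContours(mk.astype(np.uint8),0,2)[0],key=len));P=plane(w,cv2.boxPoints(r),50);print("green",st,P.round(1).tolist())
W=(I.min(2)>125).astype(np.uint8)
for c,st,mk in big(W,4): print("white",c.round(),st)
B=((h[...,0]>9)&(h[...,0]<22)&(h[...,1]>60)&(h[...,1]<185)&(h[...,2]>60)).astype(np.uint8)
for c,st,mk in big(B,2): print("brown",c.round(1),st)
print("rim pred",proj(w,[[516-1,-121,55],[525-1,31,55]]).round(1).tolist())
E
```

```text
pos [644.7 -20.3 187.9] yaw 176.3 t 28.3 q [-0.21  0.61  1.16 -0.    1.37 -1.72]
shift units now-frame [-0.007  0.007  0.579] final-frame [-0.007  0.007  0.579] turn units [-0.    -0.    -0.004] rows>= 2.3181726894626493 0.03680405833037117
green [ 220   40   83  114 7940] [[529.0, -43.1, 50.0], [533.2, 21.3, 50.0], [623.5, 18.1, 50.0], [618.9, -51.2, 50.0]]
green [194 211   1   2   2] [[670.1, -79.5, 50.0], [670.1, -79.5, 50.0], [669.1, -79.4, 50.0], [669.1, -79.4, 50.0]]
white [245. 168.] [ 219  151   53   32 1467]
white [440. 278.] [ 378  267  118   22 1339]
white [498. 219.] [ 481  191   31   54 1295]
white [216.  29.] [ 119   24  197   11 1180]
brown [256.2 284.8] [  173   234   167   101 15420]
brown [256.8 218.5] [ 187  213  141   13 1460]
rim pred [[119.3, 29.9], [314.8, 25.9]]
```

Tin lid seen at x 529–621 as planned and the rim matches, so the pocket is centred at x≈646. Lower the carton.

Emit:
servo_tool(
  deltas=[
    [[-0.006,0.007,0.15],[0,0,0],0],
    [[0,0,0.15],[0,0,0],0],
    [[0,0,0.1],[0,0,0],0],
    [[0,0,0.08],[0,0,0],0],
    [[0,0,0.06],[0,0,0],0],
    [[0,0,0.03],[0,0,0],0],
    [[0,0,0],[0,0,0],0],
  ],
)

```text
time_s: 29.15
eef_pos: [645.9, -18.0, 73.9]
ee_rot: [-0.0, 0.03, 1.0, -0.0]
force: [0.1, -0.5, -2.7]
grip_width: 0.692
grip_force: 55.7
```

Emit:
servo_tool(
  deltas=[
    [[0,0,0.008],[0,0,0],0],
    [[0,0,0],[0,0,0],0],
  ],
)

```text
time_s: 29.35
eef_pos: [646.4, -18.4, 73.2]
ee_rot: [0.001, 0.03, 1.0, -0.0]
force: [-0.6, -0.3, -2.2]
grip_width: 0.697
grip_force: 55.7
```

Emit:
servo_tool(
  deltas=[
    [[0,0,0.01],[0,0,0],0],
    [[0,0,0],[0,0,0],0],
  ],
)

```text
time_s: 29.55
eef_pos: [646.1, -18.4, 70.6]
ee_rot: [0.0, 0.03, 1.0, -0.0]
force: [0.3, -0.3, -2.5]
grip_width: 0.694
grip_force: 55.7
```

Emit:
servo_tool(
  deltas=[
    [[0,0,0.008],[0,0,0],0],
    [[0,0,0],[0,0,0],0],
  ],
)

```text
time_s: 29.75
eef_pos: [646.4, -18.4, 70.1]
ee_rot: [0.001, 0.03, 1.0, -0.0]
force: [-2.3, 0.8, 4.6]
grip_width: 0.695
grip_force: 56.5
```

Contact at 70.1 mm, exactly the expected floor height. Release and rise.

Emit:
servo_tool(
  deltas=[
    [[0,0,-0.003],[0,0,0],0.9],
    [[0,0,0],[0,0,0],0.9],
    [[0,0,0],[0,0,0],0.9],
    [[0,0,0],[0,0,0],0.9],
    [[0,0,-0.1],[0,0,0],0.9],
    [[0,0,-0.2],[0,0,0],1],
    [[0,0,-0.25],[0,0,0],1],
    [[0.2,0,-0.15],[0,0,0],1],
  ],
)

```text
time_s: 30.55
eef_pos: [608.9, -16.7, 213.0]
ee_rot: [0.004, 0.03, 1.0, -0.001]
force: [-0.5, 0.2, 0.9]
grip_width: 1.003
grip_force: 0.0
```

Emit:
servo_tool(
  deltas=[
    [[0.2,0,-0.1],[0,0,0],1],
    [[0.2,0,-0.1],[0,0,0],1],
    [[0,0,0],[0,0,0],1],
    [[0,0,0],[0,0,0],1],
  ],
)

```text
time_s: 30.95
eef_pos: [526.3, -11.1, 250.1]
ee_rot: [0.001, 0.03, 1.0, -0.0]
force: [0.2, 1.0, 0.3]
grip_width: 1.0
grip_force: 0.0
```

```bash
python3 - <<'E'
from h import *
s=telemetry.sense();I=optics.capture("wrist");cv2.imwrite("pics/w13.png",I);w=cam("wrist",s);print(s["eef_pos"])
h=cv2.cvtColor(I,cv2.COLOR_BGR2HSV)
def rep(n,M,z):
    c,st,mk=big(M)[0];r=cv2.minAreaRect(max(cv2.findContours(mk.astype(np.uint8),0,2)[0],key=len));P=plane(w,cv2.boxPoints(r),z);print(n,st,P.round(1)[:,:2].tolist(),P.mean(0).round(1))
X=np.zeros(h.shape[:2],bool);p=proj(w,[[646,-18,100]])[0].astype(int);q=proj(w,[[576,-14,50]])[0].astype(int);b=proj(w,[[595,-85,85]])[0].astype(int);print(p,q,b)
def near(M,c,r):Y=X.copy();Y[max(0,c[1]-r):c[1]+r,max(0,c[0]-r):c[0]+r]=1;return (M&Y).astype(np.uint8)
rep("cartontop",near((h[...,0]>9)&(h[...,0]<22)&(h[...,1]>60)&(h[...,1]<185)&(h[...,2]>60),p,60),105)
G=near((h[...,0]>45)&(h[...,0]<80)&(h[...,1]>100),q,70);rep("tinlid",cv2.morphologyEx(G,cv2.MORPH_CLOSE,np.ones((15,15))),50)
rep("boxbar",near(I.max(2)<38,b,50),85)
# bystanders: centroid drift in fixed scene view
S=optics.capture("scene");S0=cv2.imread("pics/scene0.png")
for n,x0,y0,x1,y1 in(("brush",252,182,296,214),("jar",226,252,250,282),("bowl",242,296,292,344),("can",186,124,206,146)):
    print(n,int(np.abs(S[y0:y1,x0:x1].astype(int)-S0[y0:y1,x0:x1]).mean()))
E
```

```text
[526.32475466 -11.0719141  250.12757777]
[258 292] [258 210] [189 243]
cartontop [ 227  261   61   51 2643] [[606.2, -46.1], [609.7, 11.3], [666.6, 9.5], [662.9, -51.2]] [636.3 -19.1 105. ]
tinlid [ 228  169   62   92 4763] [[528.3, -42.9], [532.3, 20.9], [638.0, 17.3], [633.7, -52.0]] [583.1 -14.2  50. ]
boxbar [ 179  200   23   73 1249] [[548.9, -90.8], [548.8, -71.1], [627.4, -75.6], [627.8, -96.7]] [588.2 -83.6  85. ]
brush 5
jar 5
bowl 5
can 6
```

```bash
python3 -c "
from rig import ctrl;print(ctrl.finish_job())"
```

```text
the job is handed in; nothing more can be done
None
```

The treat box, tin and carton are all in the caddy: the carton was first stood on end on the shelf and regripped, the last wrist-camera check put all three where planned, the bystanders looked unmoved, and I handed the job in at about 31 s; it returned no verdict.

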